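# Pin the handle back on the rice-cake press

### The arm

A 6-joint arm with a two-finger parallel gripper is mounted at the origin on the work surface. World frame = base frame: x ahead of the robot, y to its left, z up, the work surface at z = 0. Lengths are in m, angles in rad, forces in N, time in s.
With the tool pointing down it reaches from about 0.375 to 0.9 m from the base axis. Payload 3.1 kg.
Tool frame: the origin (TCP) lies on the centre line of the jaws, within the pads' length; the fingertips stand 11 mm ahead of it and the grasp point (between the pads) lies 8 mm behind it; x points along the fingers, y is the direction in which the jaws open and shut, and the axes are right-handed (so a half turn about x gives the same grasp; the last joint's range is limited). The gripper opens to 87 mm and grips with 3 to 60 N. Pads are 19 mm wide; open, the fingers measure 117 mm over their backs; the gripper's body (75 mm by 190 mm) begins 51 mm behind the grasp point.
Start: joints at [1.058, 0.527, 1.433, -0, 1.181, -0.178], TCP at [0.205, 0.59, 0.234] pointing down, gripper open.
Joint ranges: [-3.08, 3.08], [-0.75, 2.2], [0.22, 2.44], [-1.43, 4.57], [0, 2.65], [-2.85, 2.85]. Speed limits (rad/s): [2.79, 2.79, 3.14, 3.14, 3.14, 3.14].

### API

Orientations are given as a unit quaternion [x, y, z, w].
In Python, from rig import robot, camera, camera_info gives the robot as it stands.
- The arm moves only by the shell command python3 -m inch 'ROWS' [FORCE]. ROWS is JSON, a list that holds one entry, the list of rows, each a list of 5 numbers: the shift along the tool's x, y, z in cm, then the turn about the tool's x in rad, then the opening, from 0 (shut) to 1 (fully open). A call has 1 to 8 rows; each row shifts and turns the pose as measured when the row begins, along the tool's axes as they then stand; what a row does not reach is not made up. A row lasts 1/12 s, in which the tool goes at most 41.7 mm and 7.16 degrees, less where a joint would pass 70% of its speed; a pose out of reach is approached as far as the arm can. A call with a gripper value outside its range is refused whole. The fingers move at their own pace and stop on an object; FORCE is the grip in N (left out, the last holds). Time passes only in rows, so rows that do not move let the fingers close. It gives the time, the measured TCP pose, the force and the opening at its end, in the units of the state.
- robot.get_obs(): the state, without advancing time (a new reading comes with each control period).
- camera(name): name is "side" or "top"; returns the picture (400x640x3 uint8, red, green, blue); there is no depth.
- camera_info(name): a dict with "camera_matrix" (3x3 intrinsics, pixels), "dist" ([k1, k2, p1, p2, k3] as OpenCV has them; the pictures are not rectified), "rvec" (rotation vector, rad) and "tvec" (3), from world to camera coordinates, as OpenCV has them. Camera axes: x right, y down, z forward; pixel columns grow to the right and rows downward; lengths in m; the calibration is good to about 2 mm. A picture is of the moment at which its call begins. camera_info takes no time and is no camera call.
- robot.hand_in(): hands the job in, once; it reports no verdict.
The state is a dict: "time": time; "q": joint angles; "joint_velocities": joint speeds; "joint_torque": joint torques, N m; "position": TCP position; "tool_rot": TCP orientation; "ft_force": force on the tool from outside, world axes, zero at the start; "moment": the same for the moment, N m; "grip_width": finger opening in m.
Only numpy, scipy, OpenCV 4.12 (cv2) and the standard library are available. Lean on these libraries where they do the work, as an engineer would, in place of code of your own. Each camera call takes 0.05 s, during which the arm holds its last target. There are 200 camera calls.

### The job

The rice-cake press has been washed and its handle is no longer joined to the spindle. Bring the handle down until the hole in its fork lines up with the hole in the spindle's eye, push the loose retaining pin through all of them until its grip is home against the fork, let go of it, and then push the handle down until the press bottoms on its stop and let it spring back up. Leave the other things on the counter where they are.

Things in the scene. Friction and masses are not known exactly. Their poses are not given: they have to be found in the camera images.
- eye (a point): Centre of the 17 mm hole in the steel eye atop the spindle of a cast-aluminium C-frame hand press fixed to the counter (base 237 x 150), its handle toward the robot. z up, x toward the rear column (away from the grip), y along the hole. The eye is a plate 14 mm thick (y), 36 mm wide and high, 215 mm up while the spring holds the spindle up; a round cap, radius 25 mm, starts 20 mm below the centre.
- spindle (a joint): How far the sprung spindle is pressed down, m: 0 = up, where its spring holds it; 0.040 = bottomed on its stop. It starts to move at about 13 N down at the eye and bottoms at about 23 N.
- fork (a point): Midpoint between the two holes of the handle's fork: two upright steel straps, each 8 mm thick, 24 mm apart inside, 40 mm over the outside (along y), 36 mm high, straddling the eye. Each has a 17 mm hole along y. The fork turns with the handle, 110 mm from the pivot; it never touches the eye, only the pin joins them.
- handle (a joint): Handle angle, rad: 0 = fork holes in line with the eye of the raised spindle (handle then 0.183 rad above level toward its grip); positive = grip higher; -0.366 = pinned and bottomed. The pivot is stiff: unpinned, the handle stays where it is left (about 1 N at the grip lowers it, 4 N lifts it). Pinned, the spring lifts it back to 0; bottoming takes about 11 N down at the grip.
- pivot (a point): Centre of the handle's pivot bolt at the top of the rear column, 195 mm above the counter, 108 mm behind the eye (its axis is y).
- grip (a point): Centre of the handle's black round grip, 28 mm thick and 110 mm long, 260 mm from the pivot; x runs along the handle toward the pivot, so the grip lies along x. Push it down from above or pinch it across.
- pin_grip (a point): Centre of the flat black grip of the loose retaining pin: a block 50 mm long (x), 24 mm wide (y), 14 mm thick (z). The pin lies flat on the counter, axis 7 mm up, x toward its nose. Ahead of the grip is a round steel shank 14 mm thick, 62 mm long, tapered over its last 12 mm; the shoulder between them is 25 mm ahead of this point, the nose 87 mm. It may go in from either side of the fork.
- pin_mid (a point): Point on the axis of the pin's shank, 20 mm ahead of the shoulder (45 mm ahead of the centre of its grip), x toward the nose. When the pin is home, this point is in the middle of the eye.
- sauce_bottle: Cream-coloured squeeze bottle with a pointed nozzle, 62 mm wide, 175 mm high; origin under its centre. Not to be moved.
- shaker: Steel shaker jar, 71 mm wide, 94 mm high; origin under its centre. Not to be moved.
- cup: White mug, 80 mm wide, 65 mm high; origin under its centre. Not to be moved.
- bowl: Open brown paper-board bowl, 150 mm wide, 70 mm high; origin under its centre. Not to be moved.
- spatula: Wooden rice spatula lying flat, 8 mm thick, 222 mm long along its x; origin near its middle. Not to be moved.
- tamper: Coffee tamper standing on its 58 mm steel foot, 90 mm high, dark wooden knob; origin under its centre. Not to be moved.
Things that resemble listed ones, but are neither listed nor needed, are in the scene too. Of the things that look like the part that bears pin_grip, take the one that is farthest to the robot's right at the start.

How it is judged:
On the way, in this order (a step that is already met when the one before it is completed fails the run):
1. the pin is home through both straps of the fork and the eye, and released (distance between pin_mid and eye below 0.009 m and distance between fork and eye below 0.008 m and angle between the x axis of pin_mid and the y axis of eye, either way round below 0.17 rad and value of joint spindle below 0.008 m and contact force between the fingers and pin below 0.1 N), for 0.2 s.
2. the spindle is pressed down to its stop by the pinned handle (value of joint spindle above 0.037 m and distance between fork and eye below 0.008 m and distance between pin_mid and eye below 0.012 m), for 0.1 s.
At the end, for the whole second after the job is handed in: The pin is through both straps and the eye, home to within about 8 mm, fork and eye still joined (hole centres within 8 mm), the spindle sprung back up to within 5 mm of the top, and the handle at rest (value of joint spindle below 0.005 m and distance between pin_mid and eye below 0.01 m and distance between fork and eye below 0.008 m and angle between the x axis of pin_mid and the y axis of eye, either way round below 0.17 rad and velocity of joint handle between -0.03 and 0.03 rad/s); the robot touches nothing.
It fails at once if another thing on the counter is shifted by more than 40 mm (distance of any of sauce_bottle, shaker, cup, bowl, spatula, tamper from where it was at the start of the episode above 0.04 m).
It fails at once if a standing thing is knocked over (angle between any of sauce_bottle, shaker, cup, bowl, tamper's own z axis and vertical above 0.6 rad).
It also fails if it takes over 72 s, if anything falls off the work surface, if the arm or the gripper's body presses on something with over 40 N, if the wrist force passes 120 N, or if a joint passes its speed limit or range.

## Working session

There is one attempt and no reset: what is moved stays moved. The work goes in short steps, Python scripts to look and compute and a shell command to move; the robot and the scene stay as the last step left them, time stands still between calls to the robot, and variables do not carry over. Pictures are saved under pics/ and viewed, about 8 in all and at most 12, crops included, and the job is handed in when it is done.

```bash
mkdir -p pics; ls; python3 - <<'E'
from rig import robot,camera,camera_info
import cv2,numpy as np
for n in("side","top"):
    im=camera(n); cv2.imwrite(f"pics/{n}0.png",im[:,:,::-1])
    i=camera_info(n); R=cv2.Rodrigues(np.array(i["rvec"],float))[0]
    print(n,i, "C",-R.T@np.array(i["tvec"]).ravel())
print(robot.get_obs())
E
```

```text
pics
side {'camera_matrix': array([[472.60002769,   0.        , 319.76241039],
       [  0.        , 472.60002769, 196.16460018],
       [  0.        ,   0.        ,   1.        ]]), 'dist': array([-0.09045983,  0.        ,  0.        ,  0.        ,  0.        ]), 'rvec': array([ 0.30321981, -2.83956857,  1.07990948]), 'tvec': array([0.50169714, 0.23088188, 1.21700584])} C [0.33981202 0.72799042 1.06802033]
top {'camera_matrix': array([[509.85068985,   0.        , 326.94472599],
       [  0.        , 509.85068985, 203.16767034],
       [  0.        ,   0.        ,   1.        ]]), 'dist': array([-0.04138365,  0.        ,  0.        ,  0.        ,  0.        ]), 'rvec': array([ 2.15247924, -2.07146808,  0.21068636]), 'tvec': array([-0.07777599,  0.57264832,  1.40274169])} C [ 0.28036148 -0.06797987  1.48944138]
{'time': 0.1, 'q': array([ 1.05747058e+00,  5.28386514e-01,  1.43377862e+00, -6.67876357e-06,
        1.18140689e+00, -1.78494344e-01]), 'joint_velocities': array([-0.00097278, -0.00382806, -0.00325764, -0.00109989,  0.0015212 ,
        0.0017124 ]), 'joint_torque': array([-6.59471443e-04, -4.40986598e+01, -1.77151340e+01,  6.34468440e-02,
        5.33218158e-02, -4.23759639e-05]), 'position': array([0.20503064, 0.58973163, 0.23265988]), 'tool_rot': array([ 0.11716851,  0.69745553, -0.11848671,  0.69698509]), 'ft_force': array([-0.45247823,  0.15641894, -0.03520052]), 'moment': array([0.00207565, 0.00504393, 0.02740148]), 'grip_width': 0.08691927134755376}
```

View pics/side0.png

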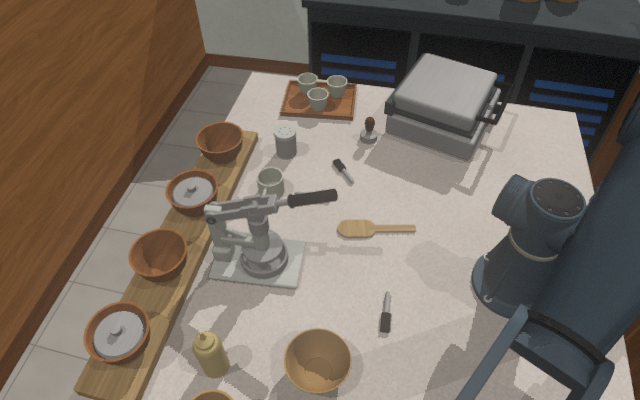

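View pics/top0.png

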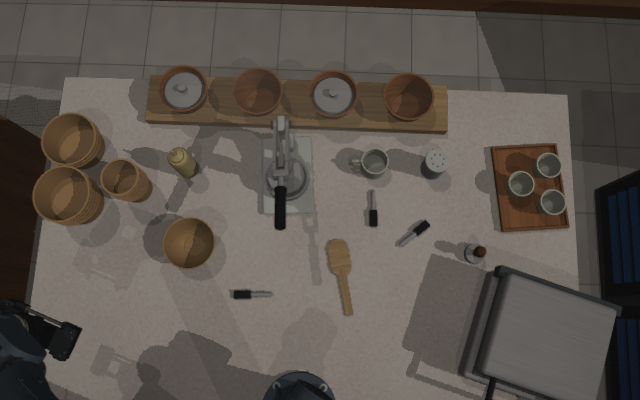

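Top view, pin-like things: A (373,208), B (413,233), C (250,294). The robot's right is image right, so B is the one farthest right. Its black grip is near (421,227) and its nose near (400,243). I'll confirm with enlarged crops and measure.

```bash
cat > h.py <<'E'
import cv2,numpy as np
from rig import robot,camera,camera_info
I={n:camera_info(n) for n in("side","top")}
def ray(n,p):
    i=I[n];R=cv2.Rodrigues(i["rvec"])[0]
    u=cv2.undistortPoints(np.array([[p]],float),i["camera_matrix"],i["dist"])[0,0]
    return -R.T@i["tvec"].ravel(),R.T@np.array([u[0],u[1],1.])
def onz(n,p,z):
    c,d=ray(n,p);return c+d*(z-c[2])/d[2]
def tri(ps,pt):
    (a,d),(b,e)=ray("side",ps),ray("top",pt)
    s=np.linalg.lstsq(np.c_[d,-e],b-a,rcond=None)[0]
    return (a+d*s[0]+b+e*s[1])/2,np.linalg.norm(a+d*s[0]-b-e*s[1])
def proj(n,X):
    i=I[n];return cv2.projectPoints(np.array(X,float).reshape(-1,3),i["rvec"],i["tvec"],i["camera_matrix"],i["dist"])[0].reshape(-1,2)
def crop(im,x,y,w,h,k,f):
    cv2.imwrite("pics/"+f,cv2.resize(im[y:y+h,x:x+w,::-1],None,fx=k,fy=k,interpolation=cv2.INTER_CUBIC))
E
python3 - <<'E'
from h import *
np.set_printoptions(precision=4,suppress=True)
t=cv2.imread("pics/top0.png")[:,:,::-1];s=cv2.imread("pics/side0.png")[:,:,::-1]
T=cv2.resize(t[110:260,255:445],(760,600),interpolation=2);S=cv2.resize(s[130:290,190:390],(750,600),interpolation=2)
cv2.imwrite("pics/ct.png",T[:,:,::-1]);cv2.imwrite("pics/cs.png",S[:,:,::-1])
for n,p in dict(A=(373,208),B=(413,233),C=(250,294),cup=(375,161),shaker=(434,164),bowl=(188,243),spat1=(337,245),spat2=(347,312),tamper=(474,253),bottle=(183,161)).items():
    X=onz("top",p,.01);print(n,X,proj("side",X))
E
```

```text
A [ 0.5758 -0.192   0.01  ] [[313.3681 194.758 ]]
B [ 0.5056 -0.3108  0.01  ] [[343.544  170.6829]]
C [0.3113 0.1547 0.01  ] [[386.3739 313.5848]]
cup [ 0.7205 -0.1952  0.01  ] [[267.5808 186.7973]]
shaker [ 0.7181 -0.3734  0.01  ] [[283.7721 148.2376]]
bowl [0.4507 0.3463 0.01  ] [[313.9324 376.7556]]
spat1 [ 0.4619 -0.0894  0.01  ] [[344.4182 227.2949]]
spat2 [ 0.2717 -0.1245  0.01  ] [[412.7944 228.5836]]
tamper [ 0.4534 -0.4894  0.01  ] [[368.3401 136.2718]]
bottle [0.6987 0.3849 0.01  ] [[205.0752 369.5031]]
```

View pics/ct.png

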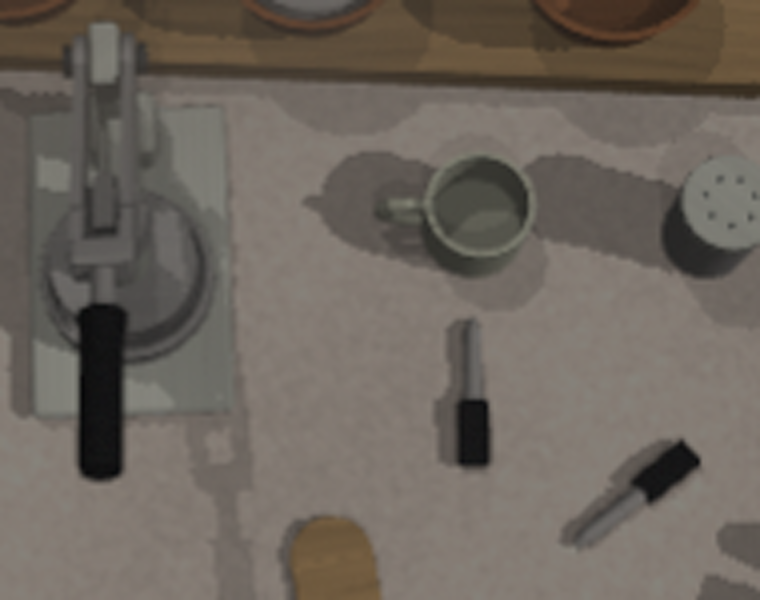

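View pics/cs.png

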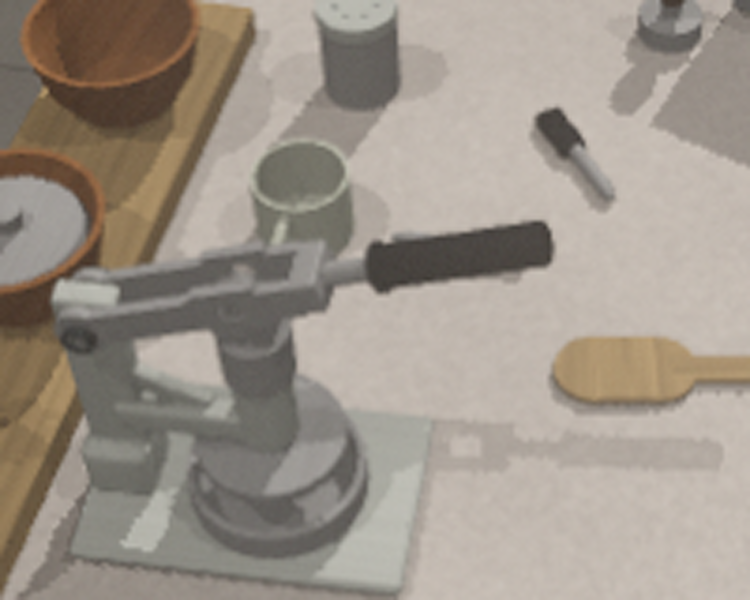

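```bash
python3 - <<'E'
from h import *
np.set_printoptions(precision=4,suppress=True)
t=lambda p:(255+p[0]/4,110+p[1]/4); s=lambda p:(190+p[0]/3.75,130+p[1]/3.75)
for n,p in dict(grip=(666,470),butt=(692,452),sh=(638,492),nose=(570,542)).items(): print("pin",n,onz("top",t(p),.007))
for n,p in dict(grip=(560,132),butt=(541,115),sh=(577,152),nose=(609,196)).items(): print("pin side",n,onz("side",s(p),.007))
for p in[(28,110),(225,105),(232,412),(35,415)]:print("base",onz("top",t(p),.012))
for p in[(72,552),(400,590),(432,420)]:print("base side",onz("side",s(p),.012))
print("pivot",onz("top",t((105,59)),.195), "bolt",tri(s((78,335)),t((70,60))))
print("gripfar",tri(s((546,245)),t((101,470))),"gripnear",tri(s((372,267)),t((103,312))))
print("fork front top", tri(s((322,262)),t((104,238))))
E
```

```text
pin grip [ 0.5234 -0.3363  0.007 ]
pin butt [ 0.5375 -0.3555  0.007 ]
pin sh [ 0.5062 -0.3157  0.007 ]
pin nose [ 0.4675 -0.2662  0.007 ]
pin side grip [ 0.5238 -0.3353  0.007 ]
pin side butt [ 0.5437 -0.3524  0.007 ]
pin side sh [ 0.5052 -0.3146  0.007 ]
pin side nose [ 0.4701 -0.2698  0.007 ]
base [0.7812 0.15   0.012 ]
base [0.7907 0.0004 0.012 ]
base [ 0.5536 -0.0154  0.012 ]
base [0.5458 0.1296 0.012 ]
base side [0.7778 0.1489 0.012 ]
base side [0.5458 0.1293 0.012 ]
base side [ 0.5581 -0.015   0.012 ]
pivot [0.7569 0.0737 0.195 ] bolt (array([0.7556, 0.0971, 0.1963]), np.float64(0.001516849085474678))
gripfar (array([0.4633, 0.0502, 0.2981]), np.float64(0.0006817202631053472)) gripnear (array([0.5678, 0.0582, 0.2627]), np.float64(0.001581246668520819))
fork front top (array([0.6068, 0.0596, 0.2632]), np.float64(0.014366767280510336))
```

Pin B is confirmed. Eye is at about (0.648, 0.066, 0.215), press yaw about 0.077, and the handle about 0.15 rad too high. I'll lower the handle first, pushing with the fingers shut.

```bash
cat >> h.py <<'E'
from scipy.spatial.transform import Rotation as Ro
np.set_printoptions(precision=4,suppress=True)
def go(T,yaw=None):
    """shift (cm, tool axes) and turn to TCP target T with tool y at world heading yaw (mod pi)"""
    o=robot.get_obs();R=Ro.from_quat(o["tool_rot"]).as_matrix()
    d=R.T@(np.array(T)-o["position"])*100
    h=np.arctan2(R[1,1],R[0,1]);t=None
    if yaw is not None: t=-((yaw-h+np.pi/2)%np.pi-np.pi/2)
    print("t",round(o["time"],2),"pos",o["position"],"head y",round(h,3),"shift cm",d,"rows>=",round(np.linalg.norm(d)/4.17,1),"turn",t,"F",o["ft_force"],"w",o["grip_width"],"q6",o["q"][5]);return R
E
python3 - <<'E'
from h import *
R=go([.506,.054,.33],np.pi/2+.077);print(R)
E
```

```text
t 0.1 pos [0.205  0.5897 0.2327] head y 1.236 shift cm [ -9.6705 -40.7269  46.0267] rows>= 14.9 turn -0.4118285221555473 F [-0.4525  0.1564 -0.0352] w 0.08691927134755376 q6 -0.17849434373811546
[[-0.001   0.3286  0.9445]
 [-0.0017  0.9445 -0.3286]
 [-1.     -0.0019 -0.0003]]
```

```bash
python3 -m inch '[[[-3,0,0,-0.1,0],[-3,0,0,-0.1,0],[-3,0,0,-0.1,0],[-1,0,0,-0.1,0]]]'; python3 -c "
from h import *
go([.506,.054,.33],np.pi/2+.077)"
```

```text
time: 0.43
position: [0.2033, 0.5865, 0.3285]
tool_rot: [-0.035, 0.71, 0.023, 0.703]
ft_force: [0.7, 0.4, 0.5]
grip_width: 0.0678
t 0.43 pos [0.2033 0.5865 0.3285] head y 1.652 shift cm [  0.4859 -55.5332  25.835 ] rows>= 14.7 turn 0.004642769807868374 F [0.7275 0.3864 0.5207] w 0.06778457381007856 q6 -0.5950329569346889
```

```bash
python3 -m inch '[[[0,-3.7,1.72,0,0],[0,-3.7,1.72,0,0],[0,-3.7,1.72,0,0],[0,-3.7,1.72,0,0],[0,-3.7,1.72,0,0],[0,-3.7,1.72,0,0],[0,-3.7,1.72,0,0],[0,-3.7,1.72,0,0]]]' >/dev/null;  python3 -m inch '[[[0,-3.7,1.72,0,0],[0,-3.7,1.72,0,0],[0,-3.7,1.72,0,0],[0,-3.7,1.72,0,0],[0,-3.7,1.72,0,0],[0,-3.7,1.72,0,0],[0,-3.7,1.72,0,0],[0,0,0,0,0]]]'; python3 -c "
from h import *
go([.506,.054,.33],np.pi/2+.077)"
```

```text
time: 1.77
position: [0.5153, 0.0442, 0.3304]
tool_rot: [-0.038, 0.709, 0.03, 0.703]
ft_force: [0.1, -0.4, -0.4]
grip_width: 0.0002
t 1.77 pos [0.5153 0.0442 0.3304] head y 1.667 shift cm [ 0.0395  1.0691 -0.8338] rows>= 0.3 turn 0.018943037439343335 F [ 0.0955 -0.3682 -0.4014] w 0.00016053291885801698 q6 -1.787359635215595
```

```bash
python3 -m inch '[[[0,1.05,-0.85,0.019,0],[1.5,0,0,0,0],[1.5,0,0,0,0],[1,0,0,0,0],[1,0,0,0,0],[0.8,0,0,0,0],[0,0,0,0,0]]]'; python3 - <<'E'
from h import *
go([.506,.054,.2686],np.pi/2+.077)
s=camera("side");t=camera("top")
crop(s,190,150,200,100,3.75,"s1.png")
crop(t,255,110,80,120,5,"t1.png")
E
```

```text
time: 2.35
position: [0.5045, 0.0505, 0.2687]
tool_rot: [-0.027, 0.711, 0.02, 0.702]
ft_force: [0.7, -0.3, -0.4]
grip_width: 0.0005
t 2.35 pos [0.5045 0.0505 0.2687] head y 1.638 shift cm [0.0043 0.3372 0.1739] rows>= 0.1 turn -0.010213311894709198 F [ 0.7172 -0.2872 -0.426 ] w 0.0005244981844176096 q6 -1.7464346411239264
```

View pics/s1.png

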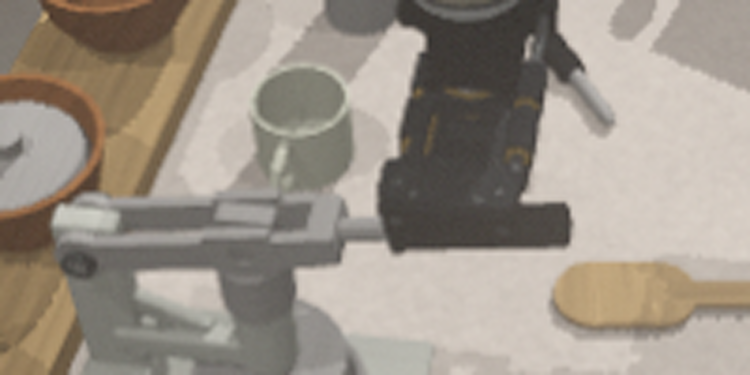

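The fingers have brought the handle lower; the far end of the grip is now at side pixel (341,210). I'll get the angle by intersecting that ray with the handle's plane.

```bash
python3 - <<'E'
from h import *
P=np.array([.756,.074,.195]);u=np.array([-np.cos(.077),-np.sin(.077),0]);n=np.array([-np.sin(.077),np.cos(.077),0])
def ang(px):
    c,d=ray("side",px);X=c+d*(n@(P-c))/(n@d);v=X-P
    return X,np.arctan2(v[2],v@u)-.183,np.linalg.norm(v)
for p in[(335.6,195.3),(190+566/3.75,150+225/3.75),(190+388/3.75,150+223/3.75)]:print(ang(p))
for a in (-.02,0,.02,.04):
    print(a,[ (proj("side",P+r*(u*np.cos(a+.183)+np.array([0,0,np.sin(a+.183)])))[0]-[190,150])*3.75 for r in(.205,.315)])
# eye/hole edge predicted in crop
E0=P+.108*u+[0,0,.02]; print("eye",E0,[(proj("side",E0+y*n)[0]-[190,150])*3.75 for y in(-.02,0,.02)])
E
```

```text
(array([0.4634, 0.0514, 0.2996]), np.float64(0.1594599332741835), np.float64(0.3115837725103319))
(array([0.4507, 0.0504, 0.2518]), np.float64(0.00032358365506587883), np.float64(0.31143823773393425))
(array([0.5599, 0.0589, 0.2368]), np.float64(0.026169769564083567), np.float64(0.20108389859012332))
-0.02 [array([397.6403, 232.7635]), array([573.388 , 231.7909])]
0 [array([396.1848, 228.447 ]), array([571.8469, 224.9931])]
0.02 [array([394.5933, 224.1096]), array([570.0854, 218.1411])]
0.04 [array([392.8657, 219.7532]), array([568.1015, 211.2376])]
eye [0.6483 0.0657 0.215 ] [array([258.2649, 207.2779]), array([251.1538, 231.2139]), array([243.8841, 255.7116])]
```

Handle angle comes out at about 0 to 0.01, which is good. Now I'll lift off and go above the pin.

```bash
python3 -m inch '[[[-3.5,0,0,0,0],[-3.5,0,0,0.12,0],[0,0,0,0.12,0.8],[0,0,0,0.12,0.8],[0,0,0,0.12,0.8],[0,0,0,0.12,0.8],[0,0,0,0.12,0.8],[0,0,0,0.12,0.8]]]' >/dev/null;  python3 -m inch '[[[0,0,0,0.12,0.8],[0,0,0,0,0.8]]]' >/dev/null; python3 -c "
from h import *
go([.5235,-.336,.15],.686)"
```

```text
t 3.28 pos [0.5088 0.0531 0.3513] head y 0.639 shift cm [ 20.541  -21.9447  31.8963] rows>= 10.5 turn -0.04731648720188142 F [0.8201 0.6609 0.1587] w 0.046085513215999185 q6 -0.7452406355949469
```

```bash
python3 -m inch '[[[0.8,-2.2,3.2,0,0.8],[0.8,-2.2,3.2,0,0.8],[0.8,-2.2,3.2,0,0.8],[0.8,-2.2,3.2,0,0.8],[0.8,-2.2,3.2,0,0.8],[0.8,-2.2,3.2,0,0.8],[0.8,-2.2,3.2,0,0.8],[0.8,-2.2,3.2,0,0.8]]]' >/dev/null;  python3 -m inch '[[[0.8,-2.2,3.2,0,0.8],[0.8,-2.2,3.2,0,0.8],[3,0,0,0,0.8],[3,0,0,0,0.8],[0,0,0,0,0.8],[0,0,0,0,0.8]]]' >/dev/null; python3 - <<'E'
from h import *
go([.5235,-.336,.08],.686)
s=camera("side");crop(s,290,110,120,90,6,"s2.png")
E
```

```text
t 4.45 pos [ 0.5402 -0.3569  0.2205] head y 0.693 shift cm [13.9517 -0.0566 -3.151 ] rows>= 3.4 turn 0.006982114798806727 F [0.4883 0.5986 0.7391] w 0.06971418251132375 q6 -1.45259417285548
```

View pics/s2.png

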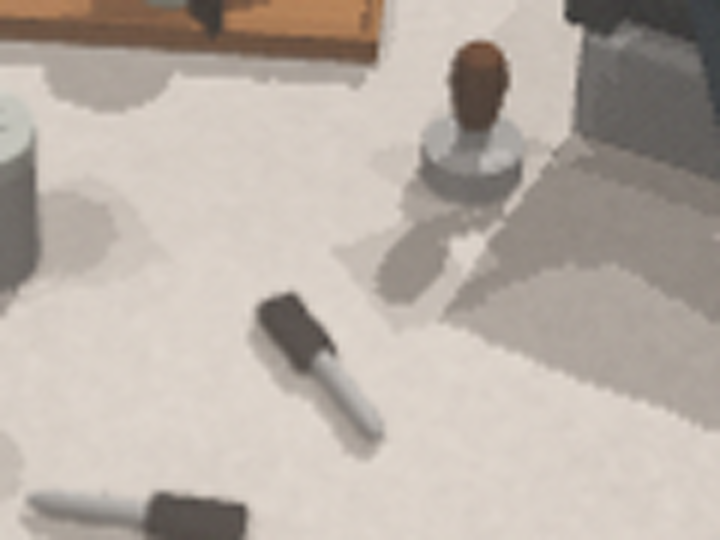

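The pin lies undisturbed, with its grip at side pixel (339.5,165) and its nose at (352.5,182). The arm is still above this crop. I'll refine with this view.

```bash
python3 - <<'E'
from h import *
f=lambda p:onz("side",(290+p[0]/6,110+p[1]/6),.008)
a,b,c=f((297,331)),f((374,432)),f((325,362));print(a,b,c,np.degrees(np.arctan2(*(b-a)[1::-1])),np.linalg.norm(b-a))
go([.5236,-.336,.0135],.686)
E
```

```text
[ 0.5231 -0.3345  0.008 ] [ 0.4704 -0.27    0.008 ] [ 0.5043 -0.3147  0.008 ] 129.22061482000956 0.0833109753403666
t 4.5 pos [ 0.5399 -0.3565  0.2203] head y 0.693 shift cm [20.5836 -0.1021 -3.3005] rows>= 5.0 turn 0.0070245994962436775 F [ 0.439  -0.0161 -0.2583] w 0.06958001758121335 q6 -1.4522537634823867
```

```bash
python3 -m inch '[[[0,-0.1,-3.2,0.007,0.6],[3.5,0,0,0,0.6],[3.5,0,0,0,0.6],[3.5,0,0,0,0.6],[3.5,0,0,0,0.6],[2.5,0,0,0,0.6],[0,0,0,0,0.6]]]'; python3 -c "
from h import *
go([.5235,-.336,.0135],.686)"
```

```text
time: 5.08
position: [0.5363, -0.3394, 0.07]
tool_rot: [0.291, 0.617, -0.303, 0.665]
ft_force: [-0.1, -0.1, 0.7]
grip_width: 0.0527
t 5.08 pos [ 0.5363 -0.3394  0.07  ] head y 0.703 shift cm [ 5.5538 -0.8353 -1.4689] rows>= 1.4 turn 0.016959130025804736 F [-0.1389 -0.0506  0.6963] w 0.0526517697858098 q6 -1.4488589494774191
```

```bash
python3 -m inch '[[[0,-0.8,-1.4,0.015,0.6],[0,0,0,0,0.6]]]'; python3 -c "
from h import *
R=go([.5235,-.336,.0135],.686);print(R)"
```

```text
time: 5.25
position: [0.5233, -0.3334, 0.0718]
tool_rot: [0.295, 0.615, -0.307, 0.664]
ft_force: [-0.8, 1.2, -0.3]
grip_width: 0.0522
t 5.25 pos [ 0.5233 -0.3334  0.0718] head y 0.692 shift cm [ 5.83   -0.2333 -0.1984] rows>= 1.4 turn 0.00594544062341873 F [-0.7967  1.1591 -0.3364] w 0.05221516546162309 q6 -1.446796601644776
[[ 0.0562  0.7699  0.6357]
 [-0.0451  0.638  -0.7687]
 [-0.9974  0.0145  0.0706]]
```

```bash
cat >> h.py <<'E'
def tilt():
    R=Ro.from_quat(robot.get_obs()["tool_rot"]).as_matrix();print("tilt: tool y,z vertical comps",R[2,1],R[2,2])
E
python3 -m inch '[[[1.5,-0.2,-0.2,0,0.6],[1.5,0,0,0,0.6],[1.5,0,0,0,0.6],[0.8,0,0,0,0.6],[0,0,0,0,0.6]]]'; python3 -c "
from h import *
R=go([.5235,-.336,.0140],.686);tilt()"
```

```text
time: 5.67
position: [0.5342, -0.3415, 0.0312]
tool_rot: [0.29, 0.606, -0.307, 0.674]
ft_force: [-0.9, -0.3, -0.1]
grip_width: 0.0521
t 5.67 pos [ 0.5342 -0.3415  0.0312] head y 0.699 shift cm [ 1.5919 -0.4945 -1.2736] rows>= 0.5 turn 0.012896293309845541 F [-0.8938 -0.3425 -0.0896] w 0.05208914369215767 q6 -1.4534545980097062
tilt: tool y,z vertical comps 0.01827980054184003 0.09702060504045396
```

```bash
python3 -m inch '[[[0,-0.4,-1.2,0.01,0.6],[0,0,0,0,0.6],[0,0,0,0,0.6]]]'; python3 -c "
from h import *
R=go([.5235,-.336,.0140],.686);tilt()"; python3 -m inch '[[[0,0,0,0,0.6],[0,0,0,0,0.6],[0,0,0,0,0.6]]]'; python3 -c "
from h import *
R=go([.5235,-.336,.0140],.686);tilt()"
```

```text
time: 5.92
position: [0.5266, -0.3368, 0.0327]
tool_rot: [0.292, 0.602, -0.31, 0.675]
ft_force: [0.5, 0.0, -0.6]
grip_width: 0.0521
t 5.92 pos [ 0.5266 -0.3368  0.0327] head y 0.69 shift cm [ 1.8253 -0.2228 -0.4501] rows>= 0.5 turn 0.0044656995821421575 F [ 0.5106  0.0499 -0.5603] w 0.05205221281103884 q6 -1.4491279880487355
tilt: tool y,z vertical comps 0.02024727063257903 0.10343513678902827
time: 6.17
position: [0.5287, -0.3384, 0.0347]
tool_rot: [0.291, 0.601, -0.311, 0.676]
ft_force: [0.2, 0.5, -0.4]
grip_width: 0.0522
t 6.17 pos [ 0.5287 -0.3384  0.0347] head y 0.691 shift cm [ 1.9962 -0.2911 -0.7311] rows>= 0.5 turn 0.005262556663519158 F [ 0.1541  0.5426 -0.3967] w 0.05222150923084156 q6 -1.4494527424946237
tilt: tool y,z vertical comps 0.020874783236247252 0.10784779273363493
```

```bash
python3 -m inch '[[[1.2,-0.3,-0.8,0,0.6],[1.2,-0.1,-0.3,0,0.6]]]'; python3 -c "
from h import *
R=go([.5235,-.336,.0140],.686);tilt()"
```

```text
time: 6.33
position: [0.5239, -0.3369, 0.0126]
tool_rot: [0.29, 0.598, -0.311, 0.679]
ft_force: [-1.2, 2.7, 16.3]
grip_width: 0.0524
t 6.33 pos [ 0.5239 -0.3369  0.0126] head y 0.692 shift cm [-0.1541  0.0297 -0.0767] rows>= 0.0 turn 0.006062545956119436 F [-1.2252  2.6594 16.3257] w 0.05237679731024693 q6 -1.4560603000533712
tilt: tool y,z vertical comps 0.022058558232814218 0.11713370221941932
```

```bash
python3 -m inch '[[[-0.1,0,0,0,0],[0,0,0,0,0],[0,0,0,0,0],[0,0,0,0,0],[0,0,0,0,0],[0,0,0,0,0]]]' 35; python3 -c "
from h import *
R=go([.5235,-.336,.0140],.686);tilt()"
```

```text
time: 6.83
position: [0.5248, -0.338, 0.0142]
tool_rot: [0.29, 0.597, -0.311, 0.68]
ft_force: [0.3, 0.3, 0.3]
grip_width: 0.0239
t 6.83 pos [ 0.5248 -0.338   0.0142] head y 0.693 shift cm [-0.0112  0.0268 -0.241 ] rows>= 0.1 turn 0.006543700970152333 F [0.3079 0.2971 0.3057] w 0.02388920640460693 q6 -1.4562015796669727
tilt: tool y,z vertical comps 0.021961955785650022 0.11917154355211418
```

```bash
python3 -m inch '[[[-3.5,0,0,0,0],[-3.5,0,0,0,0],[-3.5,0,0,0,0],[-3.5,0,0,0,0],[-3.5,0,0,0,0],[-3,0,0,0,0]]]'; python3 -c "
from h import *
R=go([.658,-.058,.222],.077);tilt()"
```

```text
time: 7.33
position: [0.5008, -0.318, 0.2111]
tool_rot: [0.293, 0.608, -0.309, 0.67]
ft_force: [-0.0, -0.3, -1.1]
grip_width: 0.0238
t 7.33 pos [ 0.5008 -0.318   0.2111] head y 0.691 shift cm [-1.4611 28.6974 -9.9133] rows>= 7.3 turn 0.614432718174015 F [-0.0186 -0.3277 -1.1034] w 0.023824169498123517 q6 -1.4527001378313331
tilt: tool y,z vertical comps 0.01822093721319995 0.0894031616646831
```

```bash
python3 -m inch '[[[0,2,0,0.105,0],[0,2,0,0.105,0],[0,2,0,0.105,0],[0,2,0,0.105,0],[0,2,0,0.105,0],[0,2,0,0.105,0]]]'; python3 -c "
from h import *
R=go([.658,-.060,.222],.077);tilt();print(R)"
```

```text
time: 7.83
position: [0.6097, -0.2704, 0.2266]
tool_rot: [0.495, 0.47, -0.49, 0.543]
ft_force: [0.1, -0.8, -0.9]
grip_width: 0.0236
t 7.83 pos [ 0.6097 -0.2704  0.2266] head y 0.031 shift cm [ -0.5744   5.419  -20.8883] rows>= 5.2 turn -0.04639601926347359 F [ 0.118  -0.8001 -0.8663] w 0.02358451804096698 q6 -0.6001922016458019
tilt: tool y,z vertical comps 0.07609130907746436 0.0688940215852277
[[ 0.078   0.9966  0.0253]
 [-0.0667  0.0305 -0.9973]
 [-0.9947  0.0761  0.0689]]
```

```bash
python3 -m inch '[[[0,1.3,-4,-0.04,0],[0,1.3,-4,0,0],[0,1.3,-4,0,0],[0,1.3,-4,0,0],[0,0,-3,0,0]]]'; python3 - <<'E'
from h import *
R=go([.658,-.060,.222],.077);tilt();print(R)
o=robot.get_obs()
s=camera("side");t=camera("top")
np.savez("m.npz",s=s,t=t)
a=cv2.resize(s[120:240,200:350],(600,480),interpolation=2)
cv2.imwrite("pics/s3.png",a[:,:,::-1])
E
```

```text
time: 8.25
position: [0.6576, -0.0824, 0.215]
tool_rot: [0.487, 0.474, -0.483, 0.552]
ft_force: [0.1, 0.0, -0.5]
grip_width: 0.0236
t 8.25 pos [ 0.6576 -0.0824  0.215 ] head y 0.059 shift cm [-0.8587  0.2245 -2.1743] rows>= 0.6 turn -0.017834929321447257 F [ 0.1073  0.0377 -0.457 ] w 0.023578798124647665 q6 -0.30254405253213434
tilt: tool y,z vertical comps 0.08000540089065417 0.07766333335462552
[[ 0.0842  0.9951  0.0527]
 [-0.0731  0.0589 -0.9956]
 [-0.9938  0.08    0.0777]]
```

View pics/s3.png

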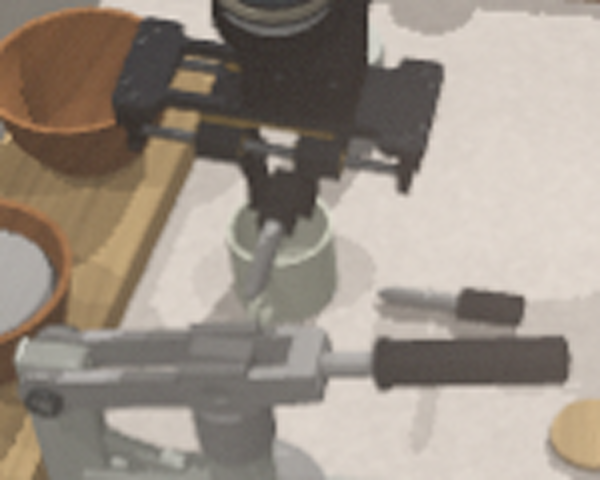

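The pin points at the fork, with shank at side crop (277,228) and nose at about (257,293). I'll compare that with the grasp kinematics.

```bash
cat >> h.py <<'E'
Rg=Ro.from_quat([.29,.597,-.311,.68]).as_matrix();pg=np.array([.5248,-.338,.0142])
D=np.radians(129.25);dg=Rg.T@np.array([np.cos(D),np.sin(D),0]);cg=Rg.T@(np.array([.5235,-.336,.007])-pg)
Eye=np.array([.6483,.0657,.215]);n=np.array([-np.sin(.077),np.cos(.077),0]);xx=np.array([np.cos(.077),np.sin(.077),0])
def pin():
    o=robot.get_obs();R=Ro.from_quat(o["tool_rot"]).as_matrix();return o["position"]+R@cg,R@dg,R
E
python3 - <<'E'
from h import *
c,d,R=pin();print("c",c,"d",d)
for nm,r in(("should",.025),("nose",.087)):
    X=c+r*d;p=proj("side",X)[0];print(nm,X,"side",p,"crop",(p-[200,120])*4,"top",proj("top",X)[0])
X=c+.087*d;print("nose rel eye: x,along,z",(X-Eye)@xx,(X-Eye)@n,X[2]-.215)
z=np.load("m.npz");p=proj("top",X)[0].astype(int)
cv2.imwrite("pics/t3.png",cv2.resize(z["t"][p[1]-40:p[1]+40,p[0]-50:p[0]+50,::-1],None,fx=6,fy=6,interpolation=2));print("crop origin",p-[50,40])
E
```

```text
c [ 0.655  -0.0765  0.2068] d [-0.0598  0.9972  0.044 ]
should [ 0.6535 -0.0516  0.2079] side [269.2894 178.3208] crop [277.1576 233.2831] top [326.4545 162.2001]
nose [0.6498 0.0103 0.2106] side [263.4349 195.6557] crop [253.7394 302.6229] top [302.6813 162.406 ]
nose rel eye: x,along,z -0.0027950969940272827 -0.05538498896619756 -0.004411577516001741
crop origin [252 122]
```

View pics/t3.png

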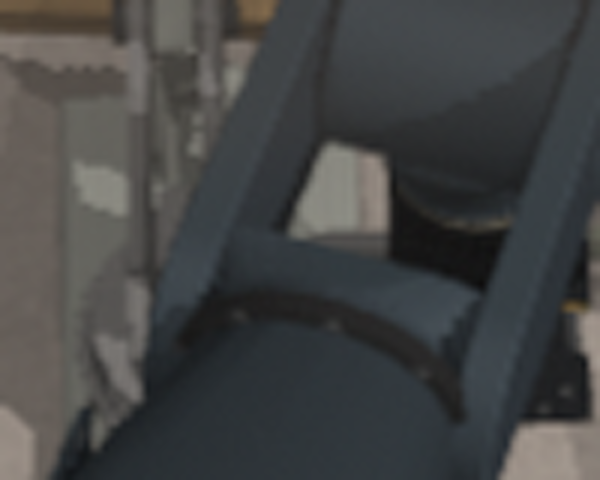

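```bash
python3 - <<'E'
from h import *
z=np.load("m.npz");s=z["s"];x0,y0=245,160
a=cv2.resize(s[y0:y0+46,x0:x0+40,::-1],None,fx=10,fy=10,interpolation=0).copy();b=a.copy()
c,d,R=pin()
q=lambda X:tuple(int(v) for v in((proj("side",X)[0]-[x0,y0]+.5)*10))
up=np.cross(xx,d)
for r,ra in((.025,.007),(.075,.007),(.087,.004)):
    L=[q(c+r*d+ra*(np.cos(t)*xx+np.sin(t)*up)) for t in np.linspace(0,6.28,24)]
    cv2.polylines(b,[np.array(L)],True,(0,0,255),1)
cv2.imwrite("pics/o3.png",np.hstack([a,b]))
E
```

```text
(no output)
```

View pics/o3.png

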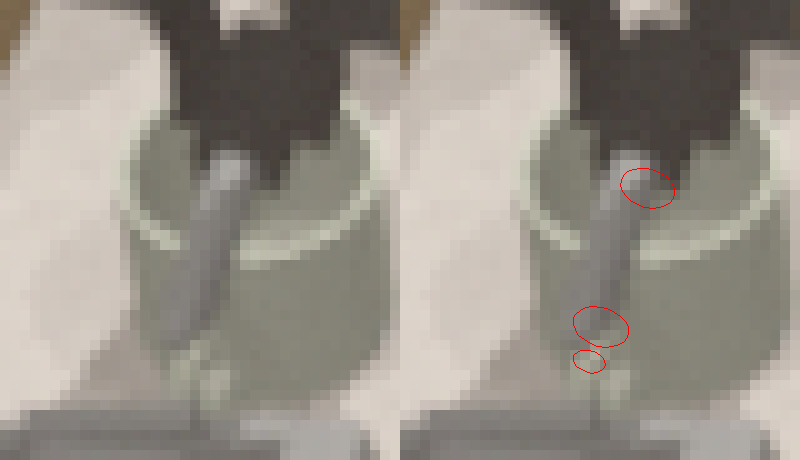

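```bash
python3 - <<'E'
from h import *
o=robot.get_obs();print(o["time"],o["position"])
c,d,R=pin();c0=np.array([.6576,-.0824,.215])+np.array([[.0842,.9951,.0527],[-.0731,.0589,-.9956],[-.9938,.08,.0777]])@cg;print(c,c0)
X=c+.056*d;J=np.array([(proj("side",X+.001*e)-proj("side",X))[0] for e in(xx,n,[0,0,1])]).T;print("px per mm",J)
print("from c:",np.linalg.solve(J[:,[0,2]],[-1.4,-2.3]),np.linalg.solve(J[:,:2],[-1.4,-2.3]))
for C in(c,c0):
  print([proj("side",C+r*d)[0] for r in(.025,.087)])
E
```

```text
8.35 [ 0.6545 -0.0792  0.2138]
[ 0.655  -0.0765  0.2068] [ 0.6581 -0.0797  0.2079]Traceback (most recent call last):
  File "<stdin>", line 4, in <module>
TypeError: can't multiply sequence by non-int of type 'float'
```

```bash
python3 - <<'E'
from h import *
c,d,R=pin();c=np.array([.6581,-.0797,.2079])
X=c+.056*d;J=np.array([(proj("side",X+.001*np.array(e))-proj("side",X))[0] for e in(xx,n,[0,0,1])]).T;print(J)
e=((np.array([268.2,176.5])+[262.5,193.8])-proj("side",c+.031*d)[0]-proj("side",c+.087*d)[0])/2
print(e,np.linalg.solve(J[:,[0,2]],e),np.linalg.solve(J[:,:2],e))
c,d,R=pin();X=c+.087*d;print("nose rel eye",(X-Eye)@xx,(X-Eye)@n,X[2]-.215, "dir x,z",d@xx,d[2]);tilt()
E
```

```text
[[-0.392  -0.0865 -0.0391]
 [-0.0376  0.2915 -0.2742]]
[ 0.1365 -1.2225] [-0.8038  4.5681] [ 0.5616 -4.122 ]
nose rel eye -0.0027950969940272827 -0.05538498896619756 -0.004411577516001741 dir x,z 0.01708099974894938 0.04400332894529189
tilt: tool y,z vertical comps 0.07387840069238844 0.07492853034670874
```

```bash
cat >> h.py <<'E'
def st():
    c,d,R=pin();X=c+.087*d;M=c+.045*d;o=robot.get_obs()
    for a,P in(("nose",X),("mid",M)):print(a,"mm x,along,z",np.array([(P-Eye)@xx,(P-Eye)@n,P[2]-.215])*1e3)
    print("dir",d@xx,d[2],"F",o["ft_force"],"M",o["moment"],"w",o["grip_width"],"t",o["time"],"tcp",o["position"])
E
python3 -m inch '[[[-0.5,0.35,-1,-0.017,0],[0,0,-1,0,0]]]' >/dev/null; python3 -c "
from h import *
st()"
```

```text
nose mm x,along,z [ -1.7147 -34.6119  -1.9407]
mid mm x,along,z [ -1.6291 -76.5757  -3.6809]
dir -0.002038938243525773 0.04143281000480966 F [ 1.435   0.0689 -1.6226] M [-0.1036  0.1188 -0.024 ] w 0.02366999243118906 t 8.5167 tcp [ 0.6557 -0.0583  0.2165]
```

```bash
python3 -m inch '[[[-0.3,0.2,-0.7,0,0],[-0.1,0.1,-0.5,0,0]]]' >/dev/null; python3 -c "
from h import *
st()"
```

```text
nose mm x,along,z [ -0.149  -21.3538   0.3618]
mid mm x,along,z [ -0.0978 -63.3167  -1.4015]
dir -0.0012194262244443338 0.041984586612465534 F [ 0.592  -0.6414 -0.9779] M [-0.0809  0.0849 -0.0363] w 0.02366752228851414 t 8.6833 tcp [ 0.6562 -0.045   0.2188]
```

```bash
python3 -m inch '[[[0,0,-0.5,0,0],[0,0,-0.5,0,0]]]' >/dev/null; python3 -c "
from h import *
st()"; python3 -m inch '[[[0,0,-0.5,0,0],[0,0,-0.5,0,0]]]' >/dev/null; python3 -c "
from h import *
st()"
```

```text
nose mm x,along,z [ -0.0852 -11.7232  -0.4646]
mid mm x,along,z [ -0.0982 -53.6872  -2.2024]
dir 0.00030756985501388667 0.041376228225032535 F [ 0.7222  0.2522 -2.0812] M [-0.0323  0.0792  0.0068] w 0.023669529029142374 t 8.85 tcp [ 0.6554 -0.0354  0.218 ]
nose mm x,along,z [ 0.9153 -2.4344 -0.9865]
mid mm x,along,z [  0.818  -44.4003  -2.6767]
dir 0.002316799070313305 0.0402432060346447 F [ 2.1711 -0.7405 -0.4783] M [-0.1714 -0.1826 -0.0692] w 0.02382197091294399 t 9.0167 tcp [ 0.6555 -0.026   0.2176]
```

```bash
python3 -m inch '[[[-0.05,-0.05,-0.5,0,0],[-0.05,0,-0.5,0,0]]]' >/dev/null; python3 -c "
from h import *
st()"; python3 -m inch '[[[-0.05,0,-0.5,0,0],[-0.05,0,-0.5,0,0]]]' >/dev/null; python3 -c "
from h import *
st()"
```

```text
nose mm x,along,z [ 1.2102  7.3461 -0.3875]
mid mm x,along,z [  1.0643 -34.6213  -2.0341]
dir 0.0034739590499287126 0.0392045984523071 F [ 0.484  -0.7115 -0.6475] M [-0.1061  0.0528 -0.0023] w 0.02360799606747661 t 9.1833 tcp [ 0.6549 -0.0163  0.2183]
nose mm x,along,z [ 1.1469 18.0967 -0.0332]
mid mm x,along,z [  0.9846 -23.8711  -1.6713]
dir 0.003864191325642155 0.039004055079992196 F [ 1.1199 -0.5082 -0.8124] M [-0.149  -0.0616 -0.0128] w 0.023526217116546184 t 9.35 tcp [ 0.654  -0.0056  0.2187]
```

```bash
python3 -m inch '[[[-0.03,0,-0.5,0,0],[-0.03,0,-0.5,0,0]]]' >/dev/null; python3 -c "
from h import *
st()"; python3 -m inch '[[[-0.03,0,-0.5,0,0],[-0.03,0,-0.5,0,0]]]' >/dev/null; python3 -c "
from h import *
st()"
```

```text
nose mm x,along,z [ 1.4496 28.9685  0.0421]
mid mm x,along,z [  1.2922 -13.0002  -1.5721]
dir 0.003746051442177434 0.038433062184318294 F [ 1.7102 -0.1874  0.5687] M [-0.1783 -0.0975 -0.0749] w 0.023771471539361783 t 9.5167 tcp [0.6535 0.0053 0.2188]
nose mm x,along,z [ 1.6537 39.8479  0.226 ]
mid mm x,along,z [ 1.5101 -2.1221 -1.3563]
dir 0.003418902476689606 0.03767389748645691 F [ 0.8123 -0.2641 -0.1344] M [-0.198   0.0287 -0.0125] w 0.023731056855527805 t 9.6833 tcp [0.6528 0.0162 0.219 ]
```

```bash
python3 -m inch '[[[0,0,-0.4,0,0],[0,0,-0.4,0,0]]]' >/dev/null; python3 -c "
from h import *
st()"; python3 -m inch '[[[0,0,-0.4,0,0],[0,0,-0.4,0,0]]]' >/dev/null; python3 -c "
from h import *
st()"
```

```text
nose mm x,along,z [ 1.4664 42.3087 -0.7143]
mid mm x,along,z [ 1.4767  0.3192 -1.653 ]
dir -0.00024417469594301133 0.02234895317687659 F [ -0.4528 -15.1639  -0.063 ] M [-2.6903  0.0668 -0.178 ] w 0.023577140675387662 t 9.85 tcp [0.6528 0.0187 0.2195]
nose mm x,along,z [ 1.436  42.2391 -1.8942]
mid mm x,along,z [ 1.4913  0.2398 -2.1244]
dir -0.0013162689264820393 0.005480294733125233 F [  0.6516 -10.3676   0.9521] M [-1.757   0.0941 -0.2007] w 0.023574913738592124 t 10.0167 tcp [0.6529 0.0187 0.2198]
```

Shoulder contact gives −15 N along the axis with pin_mid at about 0, so the pin is home. Releasing.

```bash
python3 -m inch '[[[0,0,0,0,0.6],[0,0,0,0,0.6],[0,0,0,0,0.6],[0,0,0,0,0.6],[0,0,0,0,0.6],[0,0,0,0,0.6]]]'; python3 -m inch '[[[-2,0,0,0,0.6],[-3,0,0,0,0.6],[-3,0,0,0,0.6],[-3,0,0,0,0.6]]]'; python3 - <<'E'
from h import *
go([.506,.054,.33],np.pi/2+.077);tilt()
s=camera("side");crop(s,200,120,150,120,5,"s4.png")
E
```

```text
time: 10.52
position: [0.6513, 0.0203, 0.2191]
tool_rot: [0.47, 0.473, -0.487, 0.564]
ft_force: [0.0, -0.9, 0.1]
grip_width: 0.0506
time: 10.85
position: [0.6375, 0.0333, 0.3213]
tool_rot: [0.465, 0.48, -0.492, 0.558]
ft_force: [0.3, -0.0, -0.5]
grip_width: 0.0522
t 10.85 pos [0.6375 0.0333 0.3213] head y 0.084 shift cm [ -1.8049 -12.878   -2.9932] rows>= 3.2 turn -1.5634152458693658 F [ 0.3043 -0.0091 -0.4618] w 0.0522409208629223 q6 -0.135569066867791
tilt: tool y,z vertical comps 0.04669051367514743 0.10599583956795194
```

View pics/s4.png

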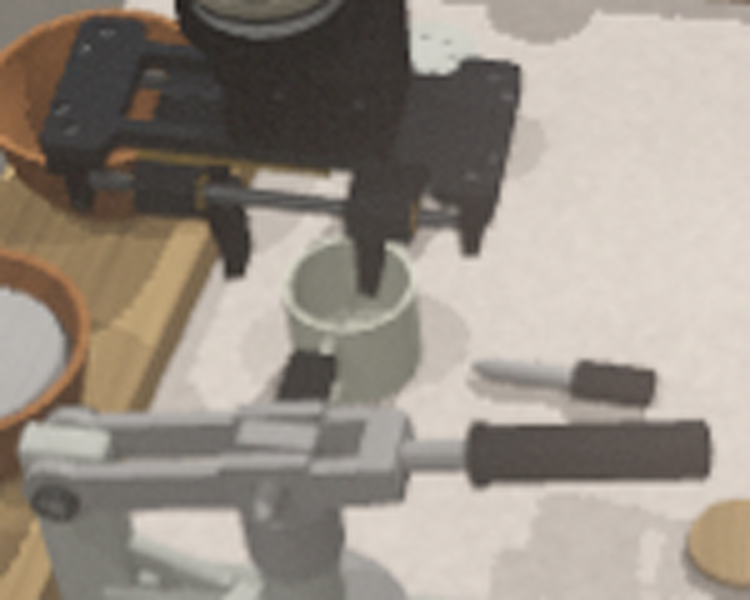

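The pin nose shows through the near strap at crop (265,498) and the pin grip sits behind the far strap at (308,375), so it is home. Next I go over the handle grip with the fingers shut.

```bash
python3 -m inch '[[[0,-3.2,-0.5,0,0],[0,-3.2,-0.5,0,0],[0,-3.2,-0.5,0,0],[0,-3.2,-0.5,0,0],[0,0,-0.5,0,0],[0,0,0,0,0]]]'; python3 -c "
from h import *
go([.506,.055,.27]);tilt()"
```

```text
time: 11.4
position: [0.5081, 0.0497, 0.3207]
tool_rot: [0.47, 0.474, -0.485, 0.565]
ft_force: [0.3, -1.0, 0.8]
grip_width: 0.0202
t 11.4 pos [0.5081 0.0497 0.3207] head y 0.087 shift cm [ 4.9541 -0.5286 -1.0844] rows>= 1.2 turn None F [ 0.3027 -0.9666  0.7812] w 0.02021115088624063 q6 -0.1108439348066288
tilt: tool y,z vertical comps 0.07143879613708493 0.10799522198331121
```

```bash
python3 -m inch '[[[1.5,-0.2,-0.8,0,0],[1.5,-0.1,-0.4,0,0],[1.5,0,-0.2,0,0]]]'; python3 -c "
from h import *
go([.506,.055,.18]);tilt()"
```

```text
time: 11.65
position: [0.512, 0.0594, 0.2778]
tool_rot: [0.473, 0.47, -0.482, 0.568]
ft_force: [0.3, -0.1, -0.2]
grip_width: 0.0033
t 11.65 pos [0.512  0.0594 0.2778] head y 0.088 shift cm [ 9.6764 -1.462  -0.687 ] rows>= 2.4 turn None F [ 0.3033 -0.0621 -0.1779] w 0.0033133036505609463 q6 -0.0760795269461801
tilt: tool y,z vertical comps 0.08434494456378938 0.10966873468188437
```

```bash
python3 -m inch '[[[1.5,-0.4,0,0,0],[1.5,-0.2,0,0,0],[1.5,-0.2,0,0,0]]]'; python3 -c "
from h import *
go([.506,.055,.18])"; python3 -m inch '[[[1.5,-0.2,0,0,0],[1.5,-0.2,0,0,0],[1.5,-0.2,0,0,0]]]'; python3 -c "
from h import *
go([.506,.055,.18]);tilt()"
```

```text
time: 11.9
position: [0.5109, 0.0559, 0.2325]
tool_rot: [0.474, 0.471, -0.481, 0.568]
ft_force: [-5.3, 4.7, 8.5]
grip_width: 0.0006
t 11.9 pos [0.5109 0.0559 0.2325] head y 0.089 shift cm [ 5.1592 -0.9445 -0.5131] rows>= 1.3 turn None F [-5.2938  4.692   8.4713] w 0.0006179119102508304 q6 -0.0711926153257252
time: 12.15
position: [0.5104, 0.0554, 0.1877]
tool_rot: [0.478, 0.472, -0.479, 0.565]
ft_force: [-1.2, 5.4, 9.5]
grip_width: 0.0005
t 12.15 pos [0.5104 0.0554 0.1877] head y 0.085 shift cm [ 0.7256 -0.503  -0.0676] rows>= 0.2 turn None F [-1.2104  5.4498  9.5182] w 0.0004855581471876677 q6 -0.06359392947993264
tilt: tool y,z vertical comps 0.0868809210398081 0.09778599130272109
```

```bash
python3 -m inch '[[[0.8,-0.1,0,0,0],[0.6,0,0,0,0]]]'; python3 -m inch '[[[0.6,0,0,0,0],[0.5,0,0,0,0]]]'; python3 -c "
from h import *
go([.506,.055,.176])"; python3 -m inch '[[[0.5,0,0,0,0],[0.5,0,0,0,0]]]'
```

```text
time: 12.32
position: [0.512, 0.0556, 0.1735]
tool_rot: [0.478, 0.473, -0.479, 0.564]
ft_force: [-4.9, 0.4, 10.4]
grip_width: 0.0004
time: 12.48
position: [0.5133, 0.0557, 0.165]
tool_rot: [0.478, 0.474, -0.479, 0.563]
ft_force: [-18.1, 4.5, 54.6]
grip_width: 0.0004
t 12.48 pos [0.5133 0.0557 0.165 ] head y 0.084 shift cm [-1.1501 -0.6425  0.1203] rows>= 0.3 turn None F [-18.0526   4.5104  54.5772] w 0.00037360208809872114 q6 -0.0584953213892203
time: 12.65
position: [0.5135, 0.0558, 0.1643]
tool_rot: [0.477, 0.474, -0.48, 0.563]
ft_force: [-17.9, 3.6, 49.9]
grip_width: 0.0
```

Bottomed: the force jumped to about 50 N and the motion stopped at z 0.164. Holding another moment, then releasing upward.

```bash
python3 -m inch '[[[0.2,0,0,0,0],[-0.8,0,0,0,0],[-1.2,0,0,0,0],[-1.5,0,0,0,0],[-2,0,0,0,0],[-2,0,0,0,0],[-2,0,0,0,0],[-2,0,0,0,0]]]'; python3 -m inch '[[[-3,0,0,0,0],[-3,0,0,0,0],[-3,0,0,0,0],[0,0,3,0,0],[0,0,3,0,0],[0,0,3,0,0],[0,0,3,0,0],[0,0,0,0,0]]]'; python3 -m inch '[[[0,0,3,0,0],[0,0,0,0,0],[0,0,0,0,0],[0,0,0,0,0]]]'; python3 - <<'E'
from h import *
s=camera("side");crop(s,200,120,150,120,5,"s5.png")
print(robot.get_obs()["ft_force"])
E
```

```text
time: 13.32
position: [0.5102, 0.0643, 0.2867]
tool_rot: [0.475, 0.472, -0.48, 0.567]
ft_force: [0.2, -0.3, -0.2]
grip_width: 0.0002
time: 13.98
position: [0.5249, -0.0487, 0.4039]
tool_rot: [0.478, 0.466, -0.471, 0.577]
ft_force: [-1.3, 0.6, 0.6]
grip_width: 0.0005
time: 14.32
position: [0.5316, -0.0823, 0.4081]
tool_rot: [0.48, 0.464, -0.471, 0.577]
ft_force: [0.4, -0.5, -0.3]
grip_width: 0.0001
[ 0.1068  0.0318 -0.2427]
```

View pics/s5.png

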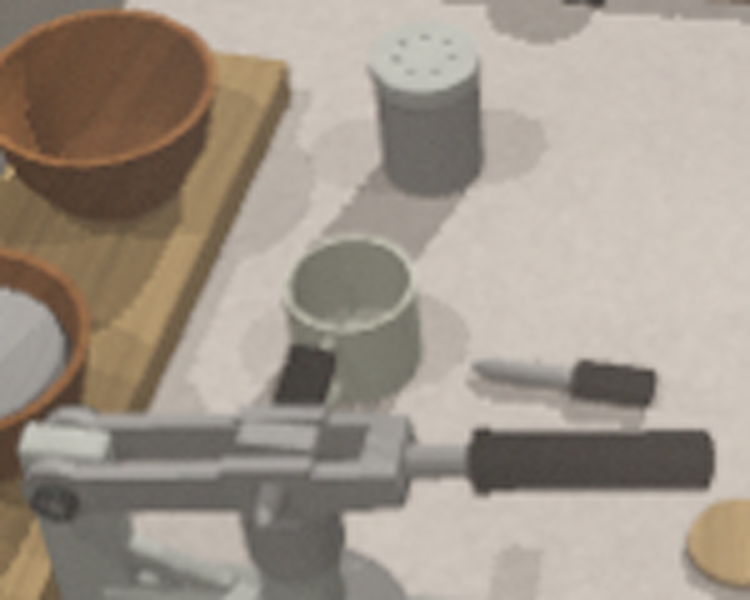

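After the press, the pin grip is still at crop (306,375), its nose at (268,502), and the handle is back up (grip end at (710,460)). The other things stand unmoved. I'll check that the handle is at rest and everything is in place, then hand in.

```bash
python3 - <<'E'
from h import *
a=camera("side").astype(int);[camera("side") for _ in range(4)];b=camera("side").astype(int)
print("handle region max/mean diff over 0.25 s",abs(a-b)[190:245,200:350].max(),abs(a-b)[190:245,200:350].mean())
P=np.array([.756,.074,.195]);u=-xx
c,d=ray("side",(200+709/5,120+460/5));X=c+d*(n@(P-c))/(n@d);v=X-P;print("handle angle",np.arctan2(v[2],v@u)-.183)
o=robot.get_obs();print(o["ft_force"],o["joint_velocities"],o["time"])
t=camera("top");t0=cv2.imread("pics/top0.png")[:,:,::-1].astype(int)
for k,(x,y) in dict(cup=(375,161),shaker=(434,164),bowl=(188,243),tamper=(474,253),bottle=(183,161),spat=(340,255)).items():
    print(k,abs(t.astype(int)-t0)[y-15:y+15,x-15:x+15].mean().round(2))
E
```

```text
handle region max/mean diff over 0.25 s 9 1.0732121212121213
handle angle -0.02204001710523562
[-0.6572  0.258  -0.1924] [-0.0034 -0.0009 -0.002   0.0004 -0.0015 -0.0015] 14.6667
cup 11.36
shaker 11.76
bowl 14.84
tamper 10.35
bottle 15.31
spat 15.66
```

```bash
python3 -c "
from rig import robot
print(robot.hand_in())"
```

```text
the job is handed in; nothing more can be done
None
```

The job is done and handed in at about 14.7 s of the 72 s allowed; no verdict came back. I lowered the handle until the fork lined up with the eye, pushed in the right-most pin until its shoulder met the fork (about 15 N) and let it go. Then I pressed the handle to the stop and backed off.

**What the last checks showed:**
- **Pin:** the nose shows through the near strap and the grip sits against the far one. Both look the same before and after pressing.
- **Bottoming:** the handle stopped moving at about 50 N, but I have no direct reading of the spindle.
- **Spring-back:** the handle came back up and showed no visible motion over 0.25 s. It rests at about −0.02 rad by the camera, which puts the spindle about 2 mm down against the 5 mm limit.
- **Robot:** the arm is clear of everything and the wrist force reads near zero.

**What disagreed or stayed unsettled:**
- **Counter check:** comparing the top picture with the first one gave a similar difference of 10 to 16 grey levels around every object. I took that as a change in lighting, so it proves nothing either way. The side view shows the cup and shaker standing where they were, and I noticed no sign of contact with anything else.
- **Tool tilt:** the tool drifted to about 0.1 rad of tilt over the moves. It caused no trouble with the grasp or the insertion.
- **Pin position:** before insertion, the camera and the arm's own position disagreed by about 4 mm on where the pin was. The pin still went in with little force.

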